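# Gauge an adapter ring on the stepped cone and set the cursor

### The arm

A 7-joint arm with a two-finger parallel gripper is mounted at the origin on a cart in front of the work surface, level with it; the furniture and walls round the work are solid. World frame = base frame: x ahead of the robot, y to its left, z up, the work surface at z = 0. Lengths are in m, angles in degrees, forces in N, time in s.
With the tool pointing down it reaches from about 0.425 to 0.875 m from the base axis. Payload 4.7 kg.
Tool frame: the origin (TCP) lies on the centre line of the jaws, within the pads' length; the fingertips stand 14 mm ahead of it and the grasp point (between the pads) lies 5 mm behind it; z points along the fingers, y is the line along which they close (so a half turn about z gives the same grasp; the last joint's range is limited). The gripper opens to 87 mm and grips with 3 to 60 N. Pads are 19 mm wide; open, the fingers measure 117 mm over their backs; the gripper's body (75 mm by 190 mm) begins 51 mm behind the grasp point.
Start: joints at [66.813, 18.392, -4.016, 83.108, 1.295, 78.541, -3.26], TCP at [0.264, -0.594, 0.2] pointing down, gripper open.
Joint ranges: [-163.93, 163.93], [-17.29, 119.83], [-79.2, 71.16], [3.27, 140.29], [-89.18, 269.18], [5.43, 117.66], [-154.24, 154.24]. Speed limits (degrees/s): [147.25, 147.25, 180, 180, 180, 180, 180].

### API

Orientations are given as [roll, pitch, yaw] about the fixed x, y, z axes, in that order (R = Rz(yaw) Ry(pitch) Rx(roll)).
In Python, from cell import env gives the robot as it stands.
- The arm moves only by the tool jog_arm, never from a script. Its argument "motion" is a list that holds one entry, the list of rows, each a list of 7 numbers: the shift along the tool's x, y, z in units of 0.1 m (1.0 is 0.1 m), then the turn, a rotation vector about the tool's x, y, z in units of 180 degrees (1.0 is 180 degrees), then the closure, from 0 (fully open) to 1 (shut). A call has 1 to 5 rows; each row is the pose to reach, as a shift and turn from the pose commanded when the call began, along the tool's axes at that moment, turning the shorter way round; what a row does not reach only later rows make up. A row lasts 1/10 s, in which the tool goes at most 50 mm and 8.59 degrees, less where a joint would pass 70% of its speed; a pose out of reach is approached as far as the arm can. A call with a number of a shift or a turn outside -1 to 1 is refused whole. A call with a gripper value outside its range is refused whole. The fingers move at their own pace and stop on an object; "grip_force" is the grip in N (left out, the last holds). Time passes only in rows, so rows that repeat a pose let the fingers close. It gives the time, the measured TCP pose, the force, the opening and the grip force at its end, in the units of the state.
- env.get_obs(): the state, without advancing time (a new reading comes with each control period).
- env.read_camera(name): name is "scene" or "side" or "wrist"; returns (picture, depth): 400x640x3 uint8, red, green, blue; 400x640 float32, m along the optical axis (not along the pixel's ray), 0 where there is no reading.
- env.camera_info(name): a dict with "camera_matrix" (3x3 intrinsics, pixels), "origin" and "orientation" of the camera in the world; the wrist camera has in their place "mount" (4x4, takes a point from camera to tool coordinates, whose origin is the TCP and whose axes are the flange's). Camera axes: x right, y down, z forward; pixel columns grow to the right and rows downward; lengths in m; the calibration is good to about 2 mm. A picture is of the moment at which its call begins: read the wrist's pose just before it. camera_info takes no time and is no camera call.
- env.sign_off(): hands the job in; it is judged then, once.
The state is a dict: "time_s": time; "qpos": joint angles; "joint_velocities": joint speeds; "effort": joint torques, N m; "tool_pos": TCP position; "tool_rot": TCP orientation; "force": force on the tool from outside, world axes, zero at the start; "wrist_torque": the same for the moment, N m; "grip_width": finger opening in m; "grasp_force": force on a finger pad.
Only numpy, scipy, OpenCV 4.12 (cv2) and the standard library are available. Lean on these libraries where they do the work, as an engineer would, in place of code of your own. Each camera call takes 0.05 s, during which the arm holds its last target. There are 200 camera calls.

### The job

Find the bore size of the ring that stands alone on the bare bench: slide it down over the stepped cone gauge, without letting it drop, until it stops, and press it gently home on its step (the cone is sprung: push it down with 5 to 15 N; more than 22 N harms it). Then slide the cursor on the gauge's base to the line for that step (short line for the narrow top step, middle line for the middle one, long line for the wide bottom one), leaving the ring sitting on its step and letting go. Leave the two rings on the paper sheet where they are, and do not knock the vial or the black lens case about.

Things in the scene. Friction and masses are not known exactly. Their poses are not given: they have to be found in the camera images.
- ring_a: one of three aluminium adapter rings alike from outside: 52 mm outside diameter, 18 mm tall, about 0.07 kg. Their bores differ (about 16, 24, 32 mm; which name has which is not told). Two stand on the paper sheet; the third, alone on the bare bench, is the one to gauge and may be any of the three names. Origin: centre of its underside; z up
- ring_b: one of three aluminium adapter rings alike from outside: 52 mm outside diameter, 18 mm tall, about 0.07 kg. Their bores differ (about 16, 24, 32 mm; which name has which is not told). Two stand on the paper sheet; the third, alone on the bare bench, is the one to gauge and may be any of the three names. Origin: centre of its underside; z up
- ring_c: one of three aluminium adapter rings alike from outside: 52 mm outside diameter, 18 mm tall, about 0.07 kg. Their bores differ (about 16, 24, 32 mm; which name has which is not told). Two stand on the paper sheet; the third, alone on the bare bench, is the one to gauge and may be any of the three names. Origin: centre of its underside; z up
- sheet: white paper sheet, 85 x 160 mm, lying flat on the bench (under 1 mm thick); two of the rings stand on it, about 35 mm either side of its centre along its long side. Origin: its centre; y along the long side
- gauge: stepped steel cone upright on a grey base plate 125 (x) x 150 (y) x 18 mm (x -90 to +35, y -75 to +75 mm), fixed to the bench. Origin: on the bench, on the cone's axis; z up. From the top: tapered nose, 14 mm stem, then steps of 22, 30 and 38 mm diameter. The cone is sprung vertically. A ring has 0.8 mm play all round on the part above its stop; off centre it can hang up on a taper too high
- cone (a joint): how far the cone is pushed down into its base, m: 0 at rest, at most 0.008. Starts to give at about 3 N, then 2 N for each mm (about 5 N at 1 mm, 11 N at 4 mm, 19 N at the end), well damped, rises again when let go; the step and tip points sink with it
- cone_tip (a point): top end of the cone's nose (8 mm thick, widening over 10 mm to the 14 mm stem), on the axis, 83 mm above the bench with the cone at rest
- step1 (a point): centre of the flat shoulder on top of the cone's narrow (top) step, which is 22 mm in diameter; shoulder 60 mm above the bench with the cone at rest. A ring with the 16 mm bore stops here, its underside level with this point. The step's top edge is a steep taper, 1.8 mm inward over its upper 5 mm
- step2 (a point): centre of the flat shoulder on top of the cone's middle step, which is 30 mm in diameter; shoulder 47 mm above the bench with the cone at rest. A ring with the 24 mm bore stops here, its underside level with this point. The step's top edge is a steep taper, 1.8 mm inward over its upper 5 mm
- step3 (a point): centre of the flat shoulder on top of the cone's wide (bottom) step, which is 38 mm in diameter; shoulder 34 mm above the bench with the cone at rest. A ring with the 32 mm bore stops here, its underside level with this point. The step's top edge is a steep taper, 1.8 mm inward over its upper 5 mm
- cursor (a joint): the cursor's place on its track, m: 0 at the gauge's -y end, growing towards gauge +y, at most 0.090; starts between 0 and 0.018. Engraved lines at 0.035 (short, 5 mm long, for the narrow top step), 0.055 (10 mm, middle step), 0.075 (long, 15 mm, wide bottom step). About 1.5 N of friction; stays where it is left
- cursor_top (a point): centre of the top of the cursor's grey grip tab, 52 mm above the bench; the tab is 14 mm (gauge x) by 10 mm (gauge y, along the track) by 28 mm tall, on a dark foot 24 x 16 x 6 mm; the track runs along the gauge's y, at gauge x = -62 mm
- mark1 (a point): where cursor_top is when the cursor stands exactly at the short line (joint value 0.035 m), which belongs to the narrow top step
- mark2 (a point): where cursor_top is when the cursor stands exactly at the middle line (joint value 0.055 m), which belongs to the middle step
- mark3 (a point): where cursor_top is when the cursor stands exactly at the long line (joint value 0.075 m), which belongs to the wide bottom step
- vial: small glass vial with white cap, 25 mm diameter, 56 mm tall, a bystander. Origin: centre of its underside
- lens_case: black round screw case of a lens, 40 mm diameter, 57 mm tall, a bystander. Origin: centre of its underside
Mind the look-alikes: they are no part of the job. What is shaped like the ring_a but blue or red is not meant.

How it is judged:
By the outcome, as a careful person would: the job done as asked, in the order asked, and still so for the second after the job is handed in, with the robot touching nothing.
It also fails if it takes over 53 s, if anything falls off the work surface, if the arm or the gripper's body presses on something with over 40 N, if the wrist force passes 120 N, or if a joint passes its speed limit or range.

## Working session

There is one attempt and no reset: what is moved stays moved. The work goes in short steps, Python scripts to look and compute and a tool call to move; the robot and the scene stay as the last step left them, time stands still between calls to the robot, and variables do not carry over. Pictures are saved under pics/ and viewed, at most 10 in all, crops included, and the job is handed in when it is done.

Besides the shell and the picture viewer there is one more tool, called after "Emit:" as a command line: name --argument value ..., lists and objects as JSON in quotes. jog_arm: Moves the arm, as the interface text tells. Shifts and turns lie within -1 to 1; 1 stands for 0.1 m of shift or 180 degrees of turn. Its arguments: {"type":"object","properties":{"motion":{"type":"array","items":{"type":"array","items":{"type":"array","items":{"type":"number"}}}},"grip_force":{"type":"number"}},"required":["motion"]}

```bash
mkdir -p pics; cat > h.py <<'E'
import numpy as np,cv2
from scipy.spatial.transform import Rotation as R
from cell import env
def Rm(o):
    o=np.array(o,float)
    if o.shape==(3,3): return o
    if o.size==4: return R.from_quat(o).as_matrix()
    return R.from_euler('xyz',o,degrees=True).as_matrix()
def cloud(name):
    s=env.get_obs(); im,d=env.read_camera(name); c=env.camera_info(name); K=np.array(c['camera_matrix'])
    v,u=np.mgrid[:400,:640]
    p=np.stack([(u-K[0,2])/K[0,0]*d,(v-K[1,2])/K[1,1]*d,d],-1)
    if 'mount' in c:
        M=np.array(c['mount']); p=p@M[:3,:3].T+M[:3,3]
        p=p@Rm(s['tool_rot']).T+np.array(s['tool_pos'])
    else: p=p@Rm(c['orientation']).T+np.array(c['origin'])
    p[d==0]=np.nan
    return im,p
def save(n,im): cv2.imwrite('pics/'+n+'.png',im[...,::-1])
E
python3 - <<'E'
from h import *
print(env.get_obs())
for n in('scene','side','wrist'): print(n,env.camera_info(n))
a,p=cloud('scene');b,q=cloud('side')
np.savez('c.npz',a=a,p=p,b=b,q=q)
save('scene',a);save('side',b)
E
```

```text
{'time_s': 0.0, 'qpos': array([66.81269304, 18.43973934, -4.01543193, 83.17352586,  1.29449876,
       78.53969125, -3.26108061]), 'joint_velocities': array([ 0.03624722, -0.01533665,  0.02142284,  0.04813993, -0.0778151 ,
       -0.09886671,  0.02830043]), 'effort': array([ 2.99601033e-04, -4.91286242e+01, -4.04215157e-01, -3.12530386e+01,
       -6.40545739e-02,  4.34926932e-02,  1.50933452e-04]), 'tool_pos': array([ 0.26404742, -0.59331846,  0.19906588]), 'tool_rot': array([-1.79892255e+02,  5.16261230e-03,  2.39957559e+01]), 'force': array([0.64705404, 0.17611349, 0.88236428]), 'wrist_torque': array([ 0.02057164,  0.00347865, -0.00532118]), 'grasp_force': 0.0, 'grip_width': 0.08697625256312351}
scene {'camera_matrix': array([[365.38004532,   0.        , 312.6246301 ],
       [  0.        , 365.38004532, 194.58546029],
       [  0.        ,   0.        ,   1.        ]]), 'origin': array([0.08107687, 0.45628802, 0.7484818 ]), 'orientation': array([-135.47700543,   -0.4390749 , -141.32749554])}
side {'camera_matrix': array([[427.41649994,   0.        , 318.7585535 ],
       [  0.        , 427.41649994, 198.77114329],
       [  0.        ,   0.        ,   1.        ]]), 'origin': array([0.43976346, 0.58569892, 0.68029207]), 'orientation': array([-132.62922726,   -0.24733642, -172.83901829])}
wrist {'camera_matrix': array([[331.29970711,   0.        , 321.49527456],
       [  0.        , 331.29970711, 201.63589181],
       [  0.        ,   0.        ,   1.        ]]), 'mount': array([[ 2.31192766e-05, -9.53128499e-01, -3.02565802e-01,
         8.39186224e-02],
       [ 9.99999988e-01, -2.43485819e-05,  1.53112491e-04,
         9.48086713e-05],
       [-1.53302927e-04, -3.02565802e-01,  9.53128487e-01,
        -1.84819861e-01],
       [ 0.00000000e+00,  0.00000000e+00,  0.00000000e+00,
         1.00000000e+00]])}
```

View pics/scene.png

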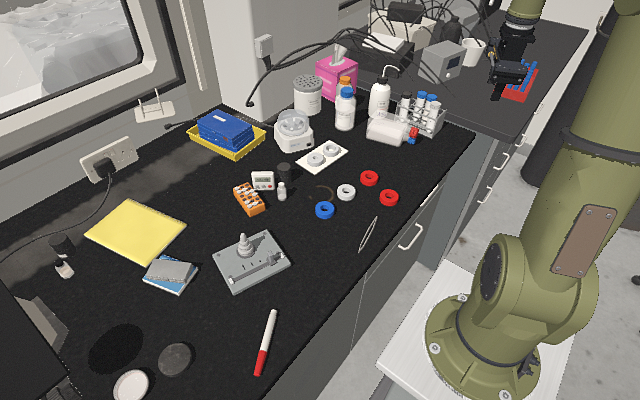

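View pics/side.png

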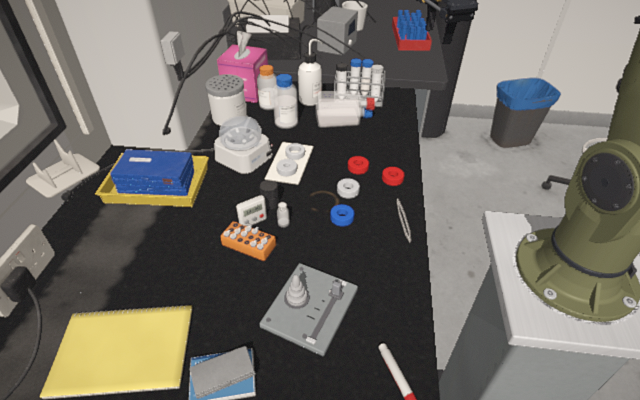

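The side view shows the lone grey ring at (348,188), the cone at (296,285), the cursor at (338,290), the vial at (283,215), the lens case at (270,193), and red and blue decoys nearby. Next I'll measure from the clouds.

```bash
cat > m.py <<'E'
from h import *
z=np.load('c.npz')
for n,im,p,(u,v) in (('scene',z['a'],z['p'],(346,192)),('side',z['b'],z['q'],(348,188))):
    print(n)
    def reg(c,r,zl,zh):
        m=(np.hypot(p[...,0]-c[0],p[...,1]-c[1])<r)&(p[...,2]>zl)&(p[...,2]<zh); return m
    c=np.nanmedian(p[v-8:v+9,u-8:u+9].reshape(-1,3),0)
    print('bench z',np.nanmedian(p[v+14:v+18,u-40:u-25,2]))
    for k in range(3):
        m=reg(c,.034,.014,.024); q=p[m]; c,rr=cv2.minEnclosingCircle(q[:,:2].astype(np.float32))
    print('ring',c,rr,np.median(q[:,2]),len(q))
    # plate
    u0,v0=((252,262) if n=='scene' else (308,310)); c=np.nanmedian(p[v0-20:v0+20,u0-20:u0+20].reshape(-1,3),0)
    m=reg(c,.13,.0145,.0215); q=p[m]; box=cv2.minAreaRect(q[:,:2].astype(np.float32)); print('plate',box,np.median(q[:,2]),len(q))
    m=reg(c,.12,.055,.1); q=p[m]; print('cone top',q[q[:,2]>.062].mean(0),q[:,2].max(),cv2.minEnclosingCircle(q[:,:2].astype(np.float32)))
    m=reg(c,.12,.040,.054); q=p[m]; print('mid',len(q)); 
    cl=cv2.connectedComponentsWithStats(m.astype(np.uint8))
    for i in range(1,cl[0]):
        if cl[2][i,4]>6:
            q=p[cl[1]==i]; print(cl[3][i],cl[2][i,4],q.min(0),q.max(0),np.median(q,0))
    for nm,(uu,vv) in (dict(vial=(282,190),case=(285,171)) if n=='scene' else dict(vial=(283,215),case=(270,190))).items():
        print(nm,np.nanmedian(p[vv-3:vv+4,uu-3:uu+4].reshape(-1,3),0))
E
python3 m.py
```

```text
scene
bench z -0.00017763477121301996
ring (0.4649229943752289, -0.1822878122329712) 0.026767125353217125 0.01687980879318618 161
plate ((0.5080615282058716, 0.15170523524284363), (0.14991413056850433, 0.12615233659744263), 71.410400390625) 0.017494474489607503 2382
cone top [0.53134163 0.14484689 0.07385242] 0.08434814366939214 ((0.5333447456359863, 0.143813356757164), 0.010782619938254356)
mid 101
[244.4        245.55384615] 65 [0.51928272 0.13026432 0.04105924] [0.5465381  0.15732853 0.05397406] [0.5255235  0.1503559  0.04571782]
[269.88888889 254.52777778] 36 [0.45653527 0.1238814  0.04025401] [0.47173642 0.13400193 0.05379053] [0.46139846 0.1293203  0.05014999]
vial [ 0.5898441  -0.0520673   0.03791903]
case [ 0.62574807 -0.10632713  0.05300109]
side
bench z 0.0013631779394492893
ring (0.4644903838634491, -0.1825437694787979) 0.026761842891573906 0.0191135601562884 234
plate ((0.5163499116897583, 0.17592968046665192), (0.20421350002288818, 0.12518006563186646), 71.40780639648438) 0.019326461322027866 4089
cone top [0.533524   0.14539399 0.07446307] 0.08551044114295625 ((0.501692533493042, 0.13783320784568787), 0.04247039556503296)
mid 180
[335.94736842 286.22807018] 57 [0.45610951 0.12151797 0.04058259] [0.47065147 0.13469133 0.05382946] [0.46349838 0.13067917 0.05042317]
[296.08943089 292.46341463] 123 [0.51903622 0.13386407 0.0400493 ] [0.54806859 0.1578476  0.05350932] [0.53170827 0.15152536 0.04704708]
vial [ 0.59331486 -0.04814364  0.03737149]
case [ 0.63131061 -0.10201651  0.05716276]
```

```bash
python3 - <<'E'
from h import *
z=np.load('c.npz');q=z['q'];p=z['p']
for n,P,L in(('side',q,[(358,164),(393,175),(342,214),(325,195),(288,166),(295,151)]),('scene',p,[(369,178),(389,197),(324,209),(325,190)])):
    for u,v in L:
        a=P[v-9:v+10,u-12:u+13].reshape(-1,3); a=a[a[:,2]>.003] if len(a[a[:,2]>.003])>20 else a
        print(n,u,v,np.round((np.nanmin(a,0)+np.nanmax(a,0))/2,3),np.round(np.nanmax(a,0),3))
E
```

```text
side 358 164 [ 0.444 -0.289  0.013] [ 0.474 -0.248  0.022]
side 393 175 [ 0.356 -0.253  0.013] [ 0.386 -0.215  0.024]
side 342 214 [ 0.47  -0.098  0.013] [ 0.497 -0.065  0.023]
side 325 195 [ 0.51  -0.158  0.011] [ 0.535 -0.128  0.019]
side 288 166 [ 0.623 -0.254  0.013] [ 0.66  -0.214  0.022]
side 295 151 [ 0.614 -0.312  0.013] [ 0.651 -0.258  0.023]
scene 369 178 [ 0.446 -0.274  0.012] [ 0.472 -0.246  0.02 ]
scene 389 197 [ 0.358 -0.243  0.012] [ 0.382 -0.216  0.021]
scene 324 209 [ 0.47  -0.09   0.012] [ 0.496 -0.065  0.02 ]
scene 325 190 [ 0.523 -0.16   0.007] [ 0.573 -0.107  0.019]
```

```bash
python3 - <<'E'
from h import *
z=np.load('c.npz')
A=np.r_[z['q'].reshape(-1,3),z['p'].reshape(-1,3)];A=A[np.isfinite(A).all(1)]
for i in range(10):
    c=np.array([.264,-.593])+np.array([.201,.411])*i/9
    m=(np.hypot(A[:,0]-c[0],A[:,1]-c[1])<.11)
    print(c.round(2),np.round(np.sort(A[m,2])[-1:],3), (A[m,2]>.1).sum(), np.round(np.percentile(A[m,2],95),3))
E
```

```text
[ 0.26 -0.59] [0.471] 4419 0.443
[ 0.29 -0.55] [0.471] 4374 0.44
[ 0.31 -0.5 ] [0.471] 3695 0.438
[ 0.33 -0.46] [0.438] 869 0.329
[ 0.35 -0.41] [0.069] 0 0.003
[ 0.38 -0.36] [0.022] 0 0.004
[ 0.4  -0.32] [0.023] 0 0.018
[ 0.42 -0.27] [0.024] 0 0.019
[ 0.44 -0.23] [0.024] 0 0.019
[ 0.46 -0.18] [0.023] 0 0.019
```

Emit:
jog_arm --motion '[[[0.44, -0.37, 0, 0, 0, 0, 0], [0.88, -0.74, 0, 0, 0, 0, 0], [0.88, -0.74, 0, 0, 0, 0, 0]]]'

```text
time_s: 0.4
tool_pos: [0.3186, -0.4849, 0.1999]
tool_rot: [-179.9, -0.2, 24.4]
force: [0.2, 1.4, 0.3]
grip_width: 0.0873
grasp_force: 0.0
```

Emit:
jog_arm --motion '[[[0.44, -0.37, 0, 0, 0, 0, 0], [0.88, -0.74, 0, 0, 0, 0, 0], [0.88, -0.74, 0, 0, 0, 0, 0]]]'

```text
time_s: 0.7
tool_pos: [0.3681, -0.3815, 0.2002]
tool_rot: [-179.9, -0.1, 24.4]
force: [0.0, 0.2, -0.0]
grip_width: 0.0871
grasp_force: 0.0
```

Emit:
jog_arm --motion '[[[0.44, -0.37, 0, 0, 0, 0, 0], [0.88, -0.74, 0, 0, 0, 0, 0], [0.88, -0.74, 0, 0, 0, 0, 0]]]'

```text
time_s: 1.0
tool_pos: [0.4178, -0.2784, 0.2003]
tool_rot: [-179.9, -0.1, 24.4]
force: [-0.0, 0.3, 1.2]
grip_width: 0.0871
grasp_force: 0.0
```

Emit:
jog_arm --motion '[[[0.44, -0.37, 0, 0, 0, -0.04, 0], [0.88, -0.72, 0, 0, 0, -0.08, 0], [0.88, -0.72, 0, 0, 0, -0.12, 0], [0.88, -0.72, 0, 0, 0, -0.16, 0], [0.88, -0.72, 0, 0, 0, -0.2, 0]]]'

```text
time_s: 1.5
tool_pos: [0.4664, -0.1823, 0.2]
tool_rot: [-180.0, 0.0, 60.4]
force: [-0.8, -0.4, -0.0]
grip_width: 0.0871
grasp_force: 0.0
```

```bash
cat >> h.py <<'E'
def circ(im,p,c,zl,zh,r):
    for k in range(4):
        m=(np.hypot(p[...,0]-c[0],p[...,1]-c[1])<r)&(p[...,2]>zl)&(p[...,2]<zh)
        q=p[m]; c,rr=cv2.minEnclosingCircle(q[:,:2].astype(np.float32))
    return np.array(c),rr,q,m
def lst(q):
    A=np.c_[2*q[:,:2],np.ones(len(q))];s=np.linalg.lstsq(A,(q[:,:2]**2).sum(1),rcond=None)[0]
    return s[:2],np.sqrt(s[2]+s[:2]@s[:2])
def rel(c):
    s=env.get_obs(); y=np.radians(s['tool_rot'][2]); d=np.array(c[:2])-s['tool_pos'][:2]
    return np.array([d[0]*np.cos(y)+d[1]*np.sin(y), d[0]*np.sin(y)-d[1]*np.cos(y)])
E
python3 - <<'E'
from h import *
im,p=cloud('wrist'); save('w1',im)
c,r,q,m=circ(im,p,(.4647,-.1824),.014,.024,.034)
print(c,r,np.median(q[:,2]),len(q),rel(c))
h,_=cv2.findContours(m.astype(np.uint8),cv2.RETR_CCOMP,cv2.CHAIN_APPROX_NONE)
for k in h:
    if len(k)>15: a=p[k[:,0,1],k[:,0,0]]; a=a[np.isfinite(a).all(1)&(a[:,2]>.012)]; print(len(k),lst(a))
E
```

```text
[ 0.46493006 -0.18445702] 0.025995109230279922 0.018049701743287738 1259 [-0.00210545 -0.00020459]
126 (array([ 0.4651466 , -0.18421617]), np.float64(0.02513297544181314))
58 (array([ 0.46518341, -0.18416133]), np.float64(0.012106748545822993))
```

View pics/w1.png

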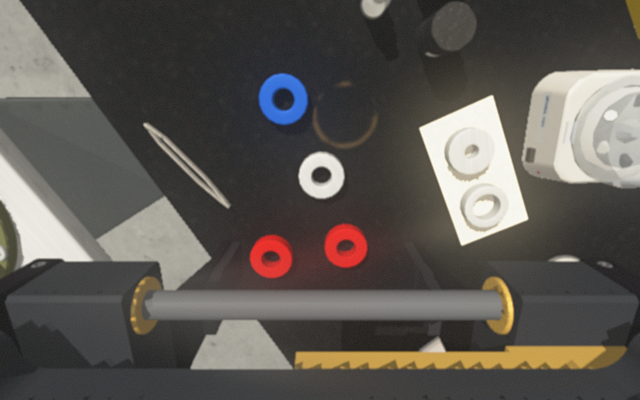

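The lone ring is at (321,175) with a bore of about 24 mm. The two on the sheet look to be the small and large bores. I'll descend onto the lone one.

Emit:
jog_arm --motion '[[[-0.02, 0, 0.4, 0, 0, 0, 0.2], [-0.02, 0, 0.8, 0, 0, 0, 0.2], [-0.02, 0, 1.0, 0, 0, 0, 0.2], [-0.02, 0, 1.0, 0, 0, 0, 0.2]]]'

```text
time_s: 1.95
tool_pos: [0.4624, -0.1837, 0.0968]
tool_rot: [-179.6, 0.0, 59.8]
force: [-1.0, -0.3, -0.2]
grip_width: 0.0708
grasp_force: 0.0
```

```bash
python3 - <<'E'
from h import *
im,p=cloud('wrist')
c,r,q,m=circ(im,p,(.4647,-.1824),.014,.024,.034)
print(c,r,np.median(q[:,2]),len(q),rel(c),env.get_obs()['tool_pos'])
h,_=cv2.findContours(m.astype(np.uint8),cv2.RETR_CCOMP,cv2.CHAIN_APPROX_NONE)
for k in h:
    if len(k)>15: a=p[k[:,0,1],k[:,0,0]]; a=a[np.isfinite(a).all(1)&(a[:,2]>.012)]; print(len(k),lst(a))
E
```

```text
[ 0.46497968 -0.18444692] 0.02606070414185524 0.01802461248641555 2286 [0.00016981 0.00089564] [ 0.46411986 -0.18414407  0.09900986]
170 (array([ 0.46518642, -0.18406414]), np.float64(0.02520319424428223))
77 (array([ 0.46505349, -0.18424111]), np.float64(0.011972051679816322))
```

Emit:
jog_arm --motion '[[[0, 0.01, 0.4, 0, 0, 0, 0.2], [0, 0.01, 0.7, 0, 0, 0, 0.2], [0, 0.01, 0.84, 0, 0, 0, 0.2], [0, 0.01, 0.84, 0, 0, 0, 0.25], [0, 0.01, 0.84, 0, 0, 0, 0.45]]]' --grip_force 15

```text
time_s: 2.5
tool_pos: [0.4676, -0.185, 0.0178]
tool_rot: [179.9, -0.0, 60.0]
force: [-0.4, 0.1, 1.1]
grip_width: 0.0628
grasp_force: 0.0
```

Emit:
jog_arm --motion '[[[0, 0, 0, 0, 0, 0, 0.5], [0, 0, 0, 0, 0, 0, 0.5], [0, 0, 0, 0, 0, 0, 0.5], [0, 0, 0, 0, 0, 0, 0.5]]]' --grip_force 35

```text
time_s: 2.9
tool_pos: [0.4665, -0.1845, 0.0166]
tool_rot: [179.9, 0.0, 60.0]
force: [0.3, -0.2, -0.1]
grip_width: 0.0443
grasp_force: 0.0
```

```bash
python3 - <<'E'
from h import *
print(env.get_obs())
im,p=cloud('wrist'); save('w2',im)
b,_=cloud('side'); save('s2',cv2.resize(b[120:260,260:440],None,fx=4,fy=4))
E
```

```text
{'time_s': 2.9, 'qpos': array([ 41.02570369,  12.07162291, -24.3946488 , 114.67960292,
         6.12201819,  54.40519449, -16.46280013]), 'joint_velocities': array([-0.05482193,  0.35876262,  0.02775447,  0.17987032,  0.10342217,
       -0.04322783,  0.10169099]), 'effort': array([ 1.13570837e-03, -3.53629196e+01, -2.33436786e+00, -2.59306830e+01,
       -5.63049002e-02,  6.48168294e-03, -5.73324974e-05]), 'tool_pos': array([ 0.46649083, -0.18450635,  0.01664835]), 'tool_rot': array([1.79948092e+02, 8.36770531e-03, 5.99958456e+01]), 'force': array([ 0.26681429, -0.15333124, -0.11978015]), 'wrist_torque': array([-0.09787513, -0.06335768,  0.01587059]), 'grasp_force': 0.0, 'grip_width': 0.04433905780160861}
```

View pics/w2.png

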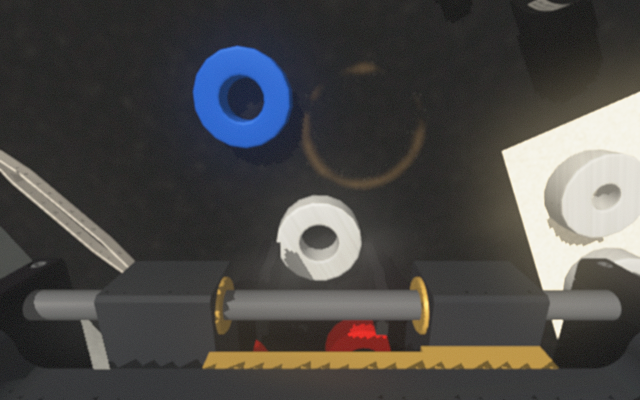

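View pics/s2.png

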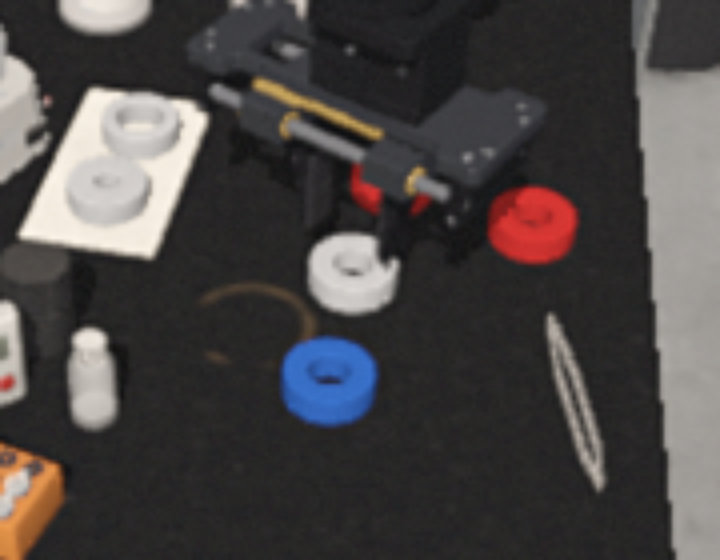

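```bash
python3 - <<'E'
from h import *
im,p=cloud('wrist')
print('wrist px238,319',p[230,300],p[225,345])
c,r,q,m=circ(im,p,p[205,320,:2],.014,.024,.034); print('wrist ring',c,r,len(q),rel(c))
for n in('side','scene'):
    b,P=cloud(n)
    c,r,q,m=circ(b,P,(.47,-.17),.012,.024,.034); print(n,c,r,len(q),rel(c))
z=p[...,2]
# fingers: points in wrist between z .01-.05 near tool
t=env.get_obs()['tool_pos']
m=(np.hypot(p[...,0]-t[0],p[...,1]-t[1])<.05)&(z>.03)&(z<.07)
q=p[m]; 
for k in q[::max(1,len(q)//12)]: print(rel(k).round(4),k[2].round(3))
b,P=cloud('side')
m=(np.hypot(P[...,0]-t[0],P[...,1]-t[1])<.06)&(P[...,2]>.03)&(P[...,2]<.06);q=P[m]
print('side');
for k in q[::max(1,len(q)//12)]: print(rel(k).round(4),k[2].round(3))
E
```

```text
wrist px238,319 [ 0.45950071 -0.17117152  0.0184619 ] [ 0.48418429 -0.18185458  0.01822199]
wrist ring [ 0.46512532 -0.18443553] 0.026057159528136253 4206 [-0.00060797 -0.00092234]
side [ 0.46469823 -0.18486613] 0.02756981924176216 240 [-0.00116555 -0.00104181]
scene [ 0.46470481 -0.18160817] 0.02778725139796734 132 [ 0.00165566 -0.00260098]
[ 0.0112 -0.0287] 0.039
[ 0.0112 -0.0301] 0.046
[0.0109 0.027 ] 0.049
[ 0.0102 -0.0246] 0.052
[0.0078 0.0223] 0.051
[0.0061 0.0224] 0.05
[ 0.0098 -0.022 ] 0.061
[0.0113 0.0304] 0.065
[ 0.0101 -0.0222] 0.066
[0.0098 0.0269] 0.067
[ 0.0066 -0.0223] 0.066
[ 0.0021 -0.0222] 0.065
[-0.0044 -0.0214] 0.062
side
[-0.0042  0.0223] 0.059
[-0.0084  0.022 ] 0.051
[-0.0095  0.0225] 0.047
[-0.0077  0.0212] 0.046
[-0.008   0.0213] 0.043
[0.0127 0.0298] 0.046
[0.0102 0.0257] 0.043
[-0.0015 -0.0298] 0.057
[ 0.0076 -0.0224] 0.054
[ 0.0105 -0.027 ] 0.055
[ 0.0124 -0.0283] 0.054
[ 0.012  -0.0283] 0.051
[ 0.0118 -0.031 ] 0.049
[ 0.0093 -0.03  ] 0.041
```

```bash
python3 - <<'E'
from h import *
t=env.get_obs()['tool_pos']
for n in('wrist','side','scene'):
    b,p=cloud(n)
    d=p-t; y=np.radians(60)
    x=d[...,0]*np.cos(y)+d[...,1]*np.sin(y); yy=d[...,0]*np.sin(y)-d[...,1]*np.cos(y)
    for lo,hi in((.024,.03),(.03,.036),(.036,.042),(.042,.05)):
        for s in(1,-1):
            m=(abs(x)<.02)&(s*yy>.015)&(s*yy<.05)&(p[...,2]>lo)&(p[...,2]<hi)
            if m.sum(): print(n,lo,s,m.sum(),'x',np.round([x[m].min(),x[m].max()],4),'y',np.round([yy[m].min(),yy[m].max()],4))
    m=(abs(x)<.045)&(abs(yy)>.027)&(abs(yy)<.06)&(p[...,2]>.006)&(p[...,2]<.02); print('low',m.sum(),np.round(np.c_[x[m],yy[m],p[...,2][m]][::6],3).tolist()[:8])
E
```

```text
wrist 0.036 1 71 x [-0.0089  0.0117] y [0.0219 0.0307]
wrist 0.036 -1 69 x [-0.0089  0.0116] y [-0.0303 -0.0213]
wrist 0.042 1 197 x [-0.0088  0.0117] y [0.0219 0.0309]
wrist 0.042 -1 196 x [-0.0094  0.0121] y [-0.0304 -0.0214]
low 0 []
side 0.036 1 6 x [-0.0092  0.0092] y [0.022  0.0292]
side 0.036 -1 4 x [-0.0036  0.0088] y [-0.0297 -0.0205]
side 0.042 1 20 x [-0.0106  0.0117] y [0.0198 0.0284]
side 0.042 -1 25 x [-0.0114  0.0126] y [-0.0314 -0.0226]
low 2 [[0.006, -0.027, 0.012]]
scene 0.036 1 5 x [0.0023 0.0121] y [0.0224 0.0294]
scene 0.036 -1 9 x [-0.0107  0.0117] y [-0.0313 -0.0224]
scene 0.042 1 9 x [0.0056 0.0128] y [0.0198 0.0292]
scene 0.042 -1 9 x [-0.0083  0.0122] y [-0.0318 -0.0257]
low 4 [[0.003, -0.029, 0.015]]
```

```bash
python3 - <<'E'
from h import *
t=env.get_obs()['tool_pos']
for n in('wrist','side','scene'):
    b,p=cloud(n)
    d=p-t; y=np.radians(60)
    x=d[...,0]*np.cos(y)+d[...,1]*np.sin(y); yy=d[...,0]*np.sin(y)-d[...,1]*np.cos(y)
    f=(abs(x)<.014)&(abs(yy)>.018)&(abs(yy)<.034)&(p[...,2]>.022)&(p[...,2]<.08)
    print(n,'tip z',np.sort(p[...,2][f])[:8].round(4))
    for lo in np.arange(.06,.16,.01):
        m=(abs(x)<.06)&(abs(yy)<.11)&(p[...,2]>lo)&(p[...,2]<lo+.01)
        if m.sum(): print(n,lo.round(2),m.sum(),'x',np.round([x[m].min(),x[m].max()],3),'y',np.round([yy[m].min(),yy[m].max()],3))
E
```

```text
wrist tip z [0.0381 0.0382 0.0383 0.0383 0.0384 0.0384 0.0384 0.0384]
wrist 0.06 712 x [-0.005  0.012] y [-0.032  0.033]
wrist 0.07 720 x [-0.009  0.012] y [-0.034  0.035]
wrist 0.08 1035 x [-0.011  0.012] y [-0.035  0.035]
wrist 0.09 385 x [-0.011  0.007] y [-0.027  0.027]
wrist 0.1 877 x [-0.006  0.037] y [-0.086  0.085]
wrist 0.11 8220 x [-0.005  0.039] y [-0.087  0.087]
wrist 0.12 21906 x [0.005 0.039] y [-0.086  0.087]
wrist 0.13 21930 x [0.016 0.039] y [-0.08  0.08]
wrist 0.14 21136 x [0.024 0.036] y [-0.069  0.07 ]
wrist 0.15 77 x [0.026 0.028] y [-0.063  0.063]
side tip z [0.0386 0.0397 0.0398 0.0401 0.0401 0.0407 0.0408 0.0413]
side 0.06 54 x [-0.008  0.013] y [-0.033  0.032]
side 0.07 52 x [-0.012  0.014] y [-0.035  0.032]
side 0.08 63 x [-0.008  0.013] y [-0.036  0.036]
side 0.09 25 x [-0.01   0.011] y [-0.033  0.037]
side 0.1 12 x [-0.012  0.013] y [0.026 0.08 ]
side 0.11 175 x [-0.035  0.04 ] y [-0.088  0.085]
side 0.12 352 x [-0.037  0.04 ] y [-0.088  0.085]
side 0.13 336 x [-0.035  0.041] y [-0.094  0.093]
side 0.14 331 x [-0.038  0.04 ] y [-0.095  0.094]
side 0.15 894 x [-0.037  0.04 ] y [-0.096  0.096]
scene tip z [0.0379 0.0382 0.0384 0.0387 0.0389 0.0397 0.0397 0.0398]
scene 0.06 8 x [0.01  0.013] y [-0.033  0.028]
scene 0.07 7 x [0.011 0.013] y [-0.032  0.034]
scene 0.08 8 x [0.001 0.007] y [0.021 0.027]
scene 0.09 10 x [0.004 0.012] y [0.026 0.037]
scene 0.1 17 x [-0.032  0.038] y [-0.087  0.079]
scene 0.11 139 x [-0.034  0.04 ] y [-0.089  0.085]
scene 0.12 191 x [-0.035  0.04 ] y [-0.088  0.085]
scene 0.13 170 x [-0.035  0.04 ] y [-0.094  0.093]
scene 0.14 335 x [-0.035  0.039] y [-0.097  0.095]
scene 0.15 362 x [-0.035  0.039] y [-0.097  0.095]
```

All three cameras put the fingertips about 22 mm above the reported TCP, where the interface text puts them 14 mm below. The fingers therefore closed above the ring and left it unmoved. I'll go by the measured offset: fingertip z = TCP z + 0.0215.

Emit:
jog_arm --motion '[[[0, 0, 0, 0, 0, 0, 0.2], [0, 0, 0, 0, 0, 0, 0.2], [0, 0, 0, 0, 0, 0, 0.2], [-0.01, -0.01, 0.1, 0, 0, 0, 0.2]]]' --grip_force 15

```text
time_s: 3.9
tool_pos: [0.4662, -0.1852, 0.007]
tool_rot: [179.8, -0.0, 60.0]
force: [0.7, 0.8, -0.3]
grip_width: 0.066
grasp_force: 0.0
```

Emit:
jog_arm --motion '[[[0, 0, 0.1, 0, 0, 0, 0.2], [0, 0, 0.18, 0, 0, 0, 0.2], [0, 0, 0.25, 0, 0, 0, 0.2], [0, 0, 0.25, 0, 0, 0, 0.2]]]'

```text
time_s: 4.3
tool_pos: [0.4637, -0.1842, -0.0203]
tool_rot: [-179.8, 0.0, 60.0]
force: [0.1, -0.5, 0.5]
grip_width: 0.0692
grasp_force: 0.0
```

Emit:
jog_arm --motion '[[[0, 0, 0, 0, 0, 0, 0.35], [0, 0, 0, 0, 0, 0, 0.4], [0, 0, 0, 0, 0, 0, 0.45], [0, 0, 0, 0, 0, 0, 0.5], [0, 0, 0, 0, 0, 0, 0.5]]]' --grip_force 15

```text
time_s: 4.8
tool_pos: [0.4652, -0.1849, -0.0184]
tool_rot: [180.0, 0.0, 60.0]
force: [-0.4, 0.4, 1.3]
grip_width: 0.0515
grasp_force: 15.0
```

Emit:
jog_arm --motion '[[[0, 0, 0, 0, 0, 0, 0.6], [0, 0, 0, 0, 0, 0, 0.6], [0, 0, 0, 0, 0, 0, 0.6]]]' --grip_force 40

```text
time_s: 5.1
tool_pos: [0.4652, -0.1849, -0.0185]
tool_rot: [180.0, 0.0, 60.0]
force: [-0.9, -0.3, 3.5]
grip_width: 0.0509
grasp_force: 40.0
```

Emit:
jog_arm --motion '[[[0, 0, -0.2, 0, 0, 0, 0.6], [0, 0, -0.6, 0, 0, 0, 0.6], [0, 0, -1.0, 0, 0, 0, 0.6], [0, 0, -1.0, 0, 0, 0, 0.6]]]'

```text
time_s: 5.5
tool_pos: [0.4686, -0.1861, 0.0862]
tool_rot: [179.4, -0.0, 60.0]
force: [0.6, -0.3, -0.4]
grip_width: 0.0513
grasp_force: 40.0
```

Emit:
jog_arm --motion '[[[0.25, -0.02, -0.12, 0, 0, -0.045, 0.6], [0.5, -0.05, -0.25, 0, 0, -0.09, 0.6], [0.75, -0.07, -0.37, 0, 0, -0.135, 0.6], [1.0, -0.1, -0.5, 0, 0, -0.18, 0.6], [1.0, -0.1, -0.5, 0, 0, -0.19, 0.6]]]'

```text
time_s: 6.0
tool_pos: [0.5081, -0.0887, 0.132]
tool_rot: [179.8, -0.1, 94.7]
force: [0.4, 0.6, -1.1]
grip_width: 0.0507
grasp_force: 40.0
```

Emit:
jog_arm --motion '[[[0.25, 0.14, 0, 0, 0, -0.045, 0.6], [0.5, 0.28, 0, 0, 0, -0.09, 0.6], [0.75, 0.42, 0, 0, 0, -0.135, 0.6], [1.0, 0.55, 0, 0, 0, -0.18, 0.6], [1.0, 0.55, 0, 0, 0, -0.19, 0.6]]]'

```text
time_s: 6.5
tool_pos: [0.5539, 0.0161, 0.13]
tool_rot: [179.9, -0.2, 129.0]
force: [-0.9, -0.5, -1.6]
grip_width: 0.0507
grasp_force: 40.0
```

Emit:
jog_arm --motion '[[[0.15, 0.25, 0, 0, 0, -0.045, 0.6], [0.3, 0.5, 0, 0, 0, -0.09, 0.6], [0.45, 0.75, 0, 0, 0, -0.135, 0.6], [0.58, 1.0, 0, 0, 0, -0.18, 0.6], [0.58, 1.0, 0, 0, 0, -0.183, 0.6]]]'

```text
time_s: 7.0
tool_pos: [0.5955, 0.1235, 0.1298]
tool_rot: [179.8, -0.2, 161.8]
force: [0.2, 0.7, -1.3]
grip_width: 0.0509
grasp_force: 40.0
```

Emit:
jog_arm --motion '[[[0, 0, 0, 0, 0, 0, 0.6], [0, 0, 0, 0, 0, 0, 0.6]]]'

```text
time_s: 7.2
tool_pos: [0.5955, 0.1166, 0.1301]
tool_rot: [-179.9, -0.1, 161.2]
force: [0.3, -0.4, -0.8]
grip_width: 0.0509
grasp_force: 40.0
```

```bash
python3 - <<'E'
from h import *
im,p=cloud('wrist'); save('w3',im); np.savez('w3.npz',im=im,p=p)
s=env.get_obs();print(s['tool_pos'],s['tool_rot'],s['qpos'])
E
```

```text
[0.59569932 0.11642061 0.13041435] [-1.79908121e+02 -3.55697071e-02  1.61174449e+02] [ 22.99167152  21.51110979 -45.25527532  93.39189028  15.95693614
  71.86644609  45.869444  ]
```

View pics/w3.png

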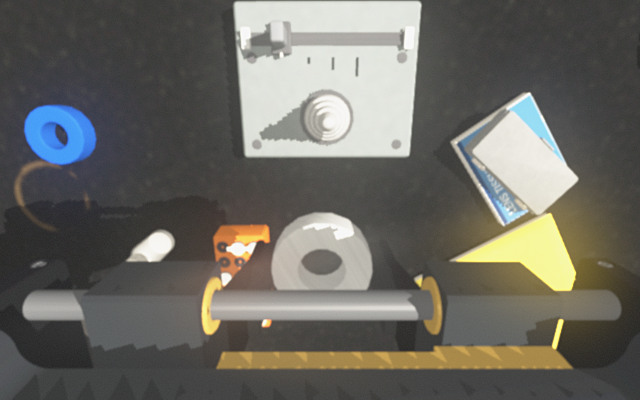

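The gauge is fully visible. The cone is at (327,117), the cursor tab at (278,38), the lines at columns 308, 333 and 357, and the held ring at (322,255).

```bash
cat > cone.py <<'E'
from h import *
def tool(p,s):
    return (p-np.array(s['tool_pos']))@Rm(s['tool_rot'])
def cone(p,s,c0=(.534,.143)):
    for zz in(.018,.034,.047,.060,.083):
        m=(np.hypot(p[...,0]-c0[0],p[...,1]-c0[1])<.03)&(abs(p[...,2]-zz)<.0015)
        q=p[m]
        if zz==.018 or len(q)<5: continue
        c,r=cv2.minEnclosingCircle(q[:,:2].astype(np.float32)); print('shoulder',zz,len(q),np.median(q[:,2]).round(4),'world',np.round(c,4),'r',round(r,4),'rel',rel(c).round(4))
def ring(p,s):
    t=tool(p,s); m=(np.hypot(t[...,0],t[...,1])<.032)&(abs(t[...,2]-ringz)<.003)
if __name__=='__main__':
    s=env.get_obs(); p=np.load('w3.npz')['p'] ; cone(p,s)
    t=tool(p,s)
    q=p[(p[...,2]>.0155)&(p[...,2]<.0205)&(np.hypot(p[...,0]-.508,p[...,1]-.152)<.13)]
    print('plate',cv2.minAreaRect(q[:,:2].astype(np.float32)))
    print('ring tool z samples',t[220,322],t[225,300])
    z0=np.median(t[215:228,300:345,2]); print(z0)
    m=(np.hypot(t[...,0],t[...,1])<.035)&(abs(t[...,2]-z0)<.002); m[300:]=0
    q=t[m]; print(len(q),'ring enc',cv2.minEnclosingCircle(q[:,:2].astype(np.float32)))
    k=max(cv2.findContours(m.astype(np.uint8),cv2.RETR_EXTERNAL,cv2.CHAIN_APPROX_NONE)[0],key=len)[:,0]
    a=t[k[:,1],k[:,0]][:,:2]; a=a[(np.hypot(*(a.T))>.022)&(k[:,1]<250)]; print('ring fit',lst(a),len(a))
    m=(p[...,2]>.049)&(p[...,2]<.055)&(np.hypot(t[...,0]-.135,t[...,1]+.03)<.04); q=t[m]; print('tab',len(q),q[:,:2].min(0),q[:,:2].max(0),cv2.minAreaRect(q[:,:2].astype(np.float32)))
    g=np.load('w3.npz')['im'].mean(-1)
    for r in(60,62,66,70): print(r,[int(x) for x in g[r,300:366]])
    for u,v in((308,60),(333,62),(357,66)): print('line',t[v,u].round(4))
E
python3 cone.py
```

```text
shoulder 0.034 340 0.0341 world [0.534 0.142] r 0.018 rel [0.0666 0.0043]
shoulder 0.047 284 0.047 world [0.534  0.1419] r 0.014 rel [0.0666 0.0042]
shoulder 0.06 205 0.06 world [0.534  0.1421] r 0.01 rel [0.0667 0.0044]
shoulder 0.083 121 0.0827 world [0.5356 0.1414] r 0.0039 rel [0.065  0.0042]
plate ((0.5079365968704224, 0.1507231891155243), (0.14972981810569763, 0.12398321181535721), 71.21405792236328)
ring tool z samples [ 0.02495905  0.00047681 -0.03011779] [ 0.02348911 -0.01031361 -0.03316107]
nan
0 ring enc ((0.0, 0.0), 0.0)Traceback (most recent call last):
  File "cone.py", line 21, in <module>
    k=max(cv2.findContours(m.astype(np.uint8),cv2.RETR_EXTERNAL,cv2.CHAIN_APPROX_NONE)[0],key=len)[:,0]
      ~~~^^^^^^^^^^^^^^^^^^^^^^^^^^^^^^^^^^^^^^^^^^^^^^^^^^^^^^^^^^^^^^^^^^^^^^^^^^^^^^^^^^^^^^^^^
ValueError: max() iterable argument is empty
```

```bash
sed -i 's/z0=np.median(t\[215:228,300:345,2\])/z0=np.nanmedian(t[230:238,300:345,2])/; s/m\[300:\]=0/m[285:]=0/' cone.py; python3 cone.py | tail -12
```

```text
ring tool z samples [ 0.02495905  0.00047681 -0.03011779] [ 0.02348911 -0.01031361 -0.03316107]
-0.03631559715040944
4091 ring enc ((0.011106946505606174, -3.52710485458374e-05), 0.033275771886110306)
ring fit (array([-0.00330262,  0.00014346]), np.float64(0.028590575791753645)) 118
tab 302 [ 0.12131954 -0.03765815] [ 0.13493037 -0.02751928] ((0.128121018409729, -0.032582156360149384), (0.010138475336134434, 0.013605920597910881), 89.78498840332031)
60 [227, 226, 227, 228, 229, 228, 221, 179, 124, 136, 197, 225, 228, 226, 227, 225, 225, 226, 226, 227, 225, 226, 225, 226, 226, 225, 226, 226, 227, 229, 226, 198, 141, 140, 197, 225, 228, 228, 227, 226, 226, 227, 226, 226, 227, 226, 226, 227, 227, 227, 227, 227, 228, 229, 225, 196, 137, 127, 179, 222, 228, 227, 225, 227, 226, 225]
62 [226, 227, 228, 228, 228, 229, 222, 178, 131, 141, 196, 224, 227, 226, 227, 226, 226, 226, 226, 226, 225, 226, 226, 226, 225, 226, 226, 227, 226, 229, 226, 198, 138, 140, 199, 225, 228, 227, 226, 226, 226, 225, 227, 226, 226, 227, 228, 226, 226, 227, 227, 228, 228, 229, 226, 198, 138, 128, 180, 223, 228, 227, 226, 225, 227, 226]
66 [227, 225, 226, 227, 228, 228, 228, 226, 227, 227, 226, 227, 226, 226, 227, 226, 226, 226, 226, 226, 227, 226, 226, 225, 226, 227, 225, 226, 225, 226, 225, 196, 138, 139, 196, 226, 227, 227, 227, 227, 227, 228, 227, 227, 227, 227, 227, 227, 227, 227, 227, 227, 228, 228, 226, 199, 141, 130, 184, 224, 227, 228, 228, 227, 227, 227]
70 [225, 226, 226, 225, 227, 226, 227, 226, 227, 227, 226, 227, 226, 226, 225, 227, 226, 226, 225, 226, 227, 227, 225, 226, 227, 226, 226, 226, 226, 225, 224, 218, 210, 215, 220, 227, 227, 228, 229, 228, 228, 228, 227, 228, 226, 227, 229, 228, 227, 227, 228, 228, 227, 228, 223, 177, 126, 138, 198, 226, 229, 227, 227, 228, 228, 227]
line [ 0.1122 -0.0109  0.1102]
line [0.1108 0.0097 0.1111]
line [0.1077 0.0296 0.1109]
```

```bash
python3 - <<'E'
from cone import *
from scipy.optimize import least_squares
s=env.get_obs(); p=np.load('w3.npz')['p'];t=tool(p,s)
m=(np.hypot(t[...,0],t[...,1])<.035)&(abs(t[...,2]+.0365)<.001); m[285:]=0
m=cv2.morphologyEx(m.astype(np.uint8),cv2.MORPH_CLOSE,np.ones((5,5)))
K=cv2.findContours(m,cv2.RETR_CCOMP,cv2.CHAIN_APPROX_NONE)[0]
for k in K:
    k=k[:,0]
    if len(k)<40: continue
    a=t[k[:,1],k[:,0]]; a=a[np.isfinite(a).all(1)&(k[:,1]<270)&(abs(a[:,2]+.0365)<.0015)][:,:2]
    r=np.hypot(*a.T); print(len(k),'r hist',np.histogram(r,np.arange(.006,.036,.003)))
    for lo,hi,R0 in((.022,.03,.026),(.008,.0155,.012)):
        b=a[(r>lo)&(r<hi)]
        if len(b)>15:
            f=least_squares(lambda x:np.hypot(b[:,0]-x[0],b[:,1]-x[1])-R0-x[2],[0,0,0],loss='soft_l1',f_scale=.0003); print(R0,len(b),f.x.round(5), 'xrange',b[:,0].min(),b[:,0].max())
E
```

```text
414 r hist (array([  0,   2,  63,   0,   0,   0, 130,  23,  25]), array([0.006, 0.009, 0.012, 0.015, 0.018, 0.021, 0.024, 0.027, 0.03 ,
       0.033]))
0.026 153 [-9.5e-04  9.0e-05  1.8e-04] xrange 0.0003568428587006332 0.02593455057836169
0.012 65 [0.00047 0.00016 0.00018] xrange 0.0013157631685900256 0.012727027765674378
```

Emit:
jog_arm --motion '[[[0.3, 0.02, 0, 0, 0, 0, 0.6], [0.6, 0.042, 0.1, 0, 0, 0, 0.6], [0.663, 0.042, 0.3, 0, 0, 0, 0.6], [0.663, 0.042, 0.4, 0, 0, 0, 0.6], [0.663, 0.042, 0.4, 0, 0, 0, 0.6]]]'

```text
time_s: 7.75
tool_pos: [0.534, 0.1415, 0.0898]
tool_rot: [-179.9, -0.1, 161.2]
force: [0.2, -0.9, -0.2]
grip_width: 0.0513
grasp_force: 40.0
```

Emit:
jog_arm --motion '[[[0, 0, 0, 0, 0, 0, 0.6], [0, 0, 0, 0, 0, 0, 0.6], [0, 0, 0, 0, 0, 0, 0.6]]]'

```text
time_s: 8.05
tool_pos: [0.5355, 0.1434, 0.0918]
tool_rot: [180.0, 0.1, 161.3]
force: [-0.5, -0.0, -0.8]
grip_width: 0.051
grasp_force: 40.0
```

```bash
python3 - <<'E'
from cone import *
for i in range(2):
    s=env.get_obs(); im,p=cloud('wrist'); print(s['tool_pos'],s['tool_rot'],s['force']); cone(p,s); print(rel((.534,.142)))
E
```

```text
[0.53553007 0.14335219 0.09177619] [1.79953364e+02 5.24301138e-02 1.61291175e+02] [-0.52598071 -0.01177397 -0.82639722]
shoulder 0.034 301 0.0341 world [0.5331 0.1423] r 0.0179 rel [ 0.0018 -0.0018]
shoulder 0.047 238 0.0471 world [0.5331 0.1422] r 0.0136 rel [ 0.0018 -0.0018]
shoulder 0.06 108 0.0599 world [0.5286 0.1436] r 0.0081 rel [ 0.0065 -0.0019]
[ 0.00081091 -0.00172939]
[0.53532242 0.14337825 0.09164828] [1.79965642e+02 4.22381524e-02 1.61306212e+02] [-0.88897525  0.65989821 -0.61764921]
shoulder 0.034 294 0.0341 world [0.5335 0.1421] r 0.018 rel [ 0.0011 -0.0018]
shoulder 0.047 232 0.0471 world [0.5324 0.1421] r 0.0139 rel [ 0.0022 -0.0021]
shoulder 0.06 91 0.0601 world [0.5286 0.1432] r 0.0084 rel [ 0.0061 -0.0023]
[ 0.00060815 -0.0017014 ]
```

Emit:
jog_arm --motion '[[[0.006, -0.018, 0.0, 0, 0, 0, 0.6], [0.006, -0.018, 0.1, 0, 0, 0, 0.6], [0.006, -0.018, 0.1, 0, 0, 0, 0.6], [0.006, -0.018, 0.1, 0, 0, 0, 0.6]]]'

```text
time_s: 8.55
tool_pos: [0.5329, 0.1417, 0.0805]
tool_rot: [-180.0, -0.1, 161.3]
force: [0.3, 0.1, -1.5]
grip_width: 0.0507
grasp_force: 40.0
```

```bash
python3 - <<'E'
from cone import *
for i in range(3):
    s=env.get_obs(); im,p=cloud('wrist'); print(s['tool_pos'],s['tool_rot'],s['force']); cone(p,s); print(rel((.534,.142)))
save('w4',im)
E
```

```text
[0.53293378 0.1417443  0.08049587] [-1.79967055e+02 -6.33723694e-02  1.61340226e+02] [ 0.33882741  0.11511719 -1.46345211]
shoulder 0.034 303 0.034 world [0.5322 0.1422] r 0.0177 rel [ 0.001  -0.0001]
shoulder 0.047 185 0.047 world [0.5292 0.1435] r 0.0128 rel [0.0043 0.0002]
[-0.0007032   0.00033195]
[0.53322756 0.14191043 0.08083957] [-1.79987705e+02 -3.06181423e-02  1.61343840e+02] [-0.15774963  0.47075205 -1.09608164]
shoulder 0.034 303 0.0341 world [0.5324 0.1422] r 0.0178 rel [ 0.0011 -0.0001]
shoulder 0.047 189 0.047 world [0.5283 0.1437] r 0.0124 rel [ 0.0054 -0.    ]
[-0.00050765  0.00023146]
[0.53344498 0.14194313 0.08105993] [-1.79999066e+02 -6.28873496e-03  1.61339490e+02] [ 0.39989037 -0.00341996 -1.50635441]
shoulder 0.034 307 0.034 world [0.5335 0.1421] r 0.0179 rel [0.     0.0001]
shoulder 0.047 192 0.0471 world [0.5285 0.1433] r 0.0128 rel [ 0.0051 -0.0003]
[-0.00045791  0.00016268]
```

View pics/w4.png

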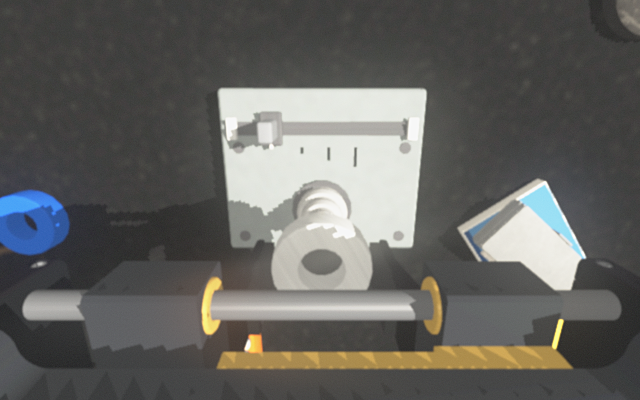

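The ring is centred over the cone to within 1 mm (ring at column 322, cone at 323). I'll lower it gently.

Emit:
jog_arm --motion '[[[-0.006, 0.002, 0.1, 0, 0, 0, 0.6], [-0.006, 0.002, 0.2, 0, 0, 0, 0.6], [-0.006, 0.002, 0.3, 0, 0, 0, 0.6], [-0.006, 0.002, 0.3, 0, 0, 0, 0.6], [-0.006, 0.002, 0.3, 0, 0, 0, 0.6]]]'

```text
time_s: 9.2
tool_pos: [0.5337, 0.1419, 0.0506]
tool_rot: [-180.0, -0.1, 161.3]
force: [-0.2, 0.4, -0.9]
grip_width: 0.0508
grasp_force: 40.0
```

```bash
python3 - <<'E'
from cone import *
for i in range(2):
    s=env.get_obs(); im,p=cloud('wrist'); print(s['tool_pos'],s['tool_rot'],s['force']); cone(p,s); print(rel((.534,.142)))
E
```

```text
[0.53365307 0.1419392  0.05055487] [-1.79981837e+02 -6.40196418e-02  1.61346890e+02] [-0.15602622  0.35947112 -0.89307458]
shoulder 0.034 251 0.0341 world [0.5248 0.1447] r 0.0151 rel [ 0.0097 -0.0005]
shoulder 0.06 12 0.0603 world [0.5376 0.1407] r 0.0086 rel [-0.0038 -0.0002]
shoulder 0.083 577 0.083 world [0.5305 0.1441] r 0.029 rel [0.004  0.0008]
[ 6.49897518e-05 -7.14383963e-05]
[0.53408443 0.1420469  0.05105609] [ 1.79995733e+02 -1.33963372e-02  1.61344467e+02] [ 0.73045041 -0.09536997  0.38312162]
shoulder 0.034 265 0.034 world [0.5266 0.1447] r 0.0161 rel [0.0082 0.    ]
shoulder 0.06 8 0.06 world [0.5374 0.1407] r 0.0083 rel [-0.0033 -0.0003]
shoulder 0.083 561 0.083 world [0.5315 0.1438] r 0.0292 rel [0.0032 0.0008]
[ 0.00026634 -0.00016288]
```

Emit:
jog_arm --motion '[[[0, 0, 0.04, 0, 0, 0, 0.6], [0, 0, 0.08, 0, 0, 0, 0.6], [0, 0, 0.12, 0, 0, 0, 0.6], [0, 0, 0.12, 0, 0, 0, 0.6]]]'

```text
time_s: 9.7
tool_pos: [0.5335, 0.1417, 0.0384]
tool_rot: [-180.0, -0.1, 161.3]
force: [0.6, 0.9, -0.1]
grip_width: 0.0511
grasp_force: 40.0
```

Emit:
jog_arm --motion '[[[0, 0, 0.03, 0, 0, 0, 0.6], [0, 0, 0.06, 0, 0, 0, 0.6], [0, 0, 0.08, 0, 0, 0, 0.6], [0, 0, 0.08, 0, 0, 0, 0.6]]]'

```text
time_s: 10.1
tool_pos: [0.5338, 0.1418, 0.0307]
tool_rot: [-180.0, -0.0, 161.3]
force: [0.4, 0.6, -1.2]
grip_width: 0.0513
grasp_force: 40.0
```

Emit:
jog_arm --motion '[[[0, 0, 0.01, 0, 0, 0, 0.6], [0, 0, 0.02, 0, 0, 0, 0.6], [0, 0, 0.03, 0, 0, 0, 0.6], [0, 0, 0.03, 0, 0, 0, 0.6], [0, 0, 0.03, 0, 0, 0, 0.6]]]'

```text
time_s: 10.6
tool_pos: [0.5342, 0.1419, 0.0285]
tool_rot: [-180.0, 0.0, 161.3]
force: [-0.2, 0.5, 2.5]
grip_width: 0.0506
grasp_force: 40.0
```

Emit:
jog_arm --motion '[[[0, 0, 0.01, 0, 0, 0, 0.6], [0, 0, 0.02, 0, 0, 0, 0.6], [0, 0, 0.02, 0, 0, 0, 0.6], [0, 0, 0.02, 0, 0, 0, 0.6]]]'

```text
time_s: 11.0
tool_pos: [0.5343, 0.1419, 0.0266]
tool_rot: [-180.0, 0.0, 161.3]
force: [-1.5, -0.6, 6.2]
grip_width: 0.051
grasp_force: 40.0
```

Emit:
jog_arm --motion '[[[0, 0, 0.01, 0, 0, 0, 0.6], [0, 0, 0.02, 0, 0, 0, 0.6], [0, 0, 0.02, 0, 0, 0, 0.6], [0, 0, 0.02, 0, 0, 0, 0.6], [0, 0, 0.02, 0, 0, 0, 0.6]]]'

```text
time_s: 11.5
tool_pos: [0.5343, 0.1419, 0.0251]
tool_rot: [-180.0, 0.0, 161.3]
force: [-3.7, -0.8, 8.8]
grip_width: 0.0509
grasp_force: 40.0
```

```bash
python3 - <<'E'
from cone import *
s=env.get_obs(); print(s['tool_pos'],s['force'])
for n in('wrist','side'):
    im,p=cloud(n)
    r=np.hypot(p[...,0]-.534,p[...,1]-.142)
    for lo,hi,nm in((.014,.0245,'ring top'),(0,.0035,'tip')):
        m=(r>lo)&(r<hi)&(p[...,2]>.03)&(p[...,2]<.09); z=p[...,2][m]; print(n,nm,len(z),np.histogram(z,np.arange(.05,.09,.002))[0])
        if len(z): print(np.percentile(z,[50,95,99]).round(4))
E
```

```text
[0.53428742 0.1418815  0.02505252] [-3.73488986 -0.84727429  8.80144526]
wrist ring top 3275 [   0    0    0    0   14 2183 1078    0    0    0    0    0    0    0
    0    0    0    0    0]
[0.0617 0.0627 0.0631]
wrist tip 85 [ 0  0  0  0  0  0  0  0  0  0  0  0  0  4 63 18  0  0  0]
[0.0795 0.0804 0.0807]
side ring top 108 [ 0  2  1  2  1 16 51 11  0  0  1  0  0  0  0  0  0  1  0]
[0.0623 0.0643 0.0703]
side tip 0 [0 0 0 0 0 0 0 0 0 0 0 0 0 0 0 0 0 0 0]
```

Ring top to cone tip measures 18.0 mm, exactly what seating on step 2 should give. The press force is 8.8 N with about 3 mm of sink. I'll ease off and release.

Emit:
jog_arm --motion '[[[0, 0, -0.01, 0, 0, 0, 0.6], [0, 0, -0.02, 0, 0, 0, 0.6], [0, 0, -0.03, 0, 0, 0, 0.6], [0, 0, -0.03, 0, 0, 0, 0.6], [0, 0, -0.03, 0, 0, 0, 0.6]]]' --grip_force 15

```text
time_s: 12.1
tool_pos: [0.5343, 0.142, 0.0273]
tool_rot: [180.0, 0.0, 161.3]
force: [-1.7, -0.2, 3.5]
grip_width: 0.0516
grasp_force: 15.0
```

Emit:
jog_arm --motion '[[[0, 0, 0, 0, 0, 0, 0.38], [0, 0, 0, 0, 0, 0, 0.34], [0, 0, 0, 0, 0, 0, 0.27], [0, 0, 0, 0, 0, 0, 0.22], [0, 0, 0, 0, 0, 0, 0.22]]]'

```text
time_s: 12.6
tool_pos: [0.534, 0.1418, 0.0269]
tool_rot: [-180.0, -0.0, 161.3]
force: [-0.4, -0.1, 0.6]
grip_width: 0.0663
grasp_force: 0.0
```

Emit:
jog_arm --motion '[[[0, 0, -0.05, 0, 0, 0, 0.22], [0, 0, -0.2, 0, 0, 0, 0.22], [0, 0, -0.5, 0, 0, 0, 0.22], [0, 0, -0.9, 0, 0, 0, 0.22], [0, 0, -0.9, 0, 0, 0, 0.22]]]'

```text
time_s: 13.1
tool_pos: [0.538, 0.1437, 0.1238]
tool_rot: [179.7, 0.5, 161.4]
force: [2.0, -0.1, 0.3]
grip_width: 0.0676
grasp_force: 0.0
```

```bash
python3 - <<'E'
from cone import *
s=env.get_obs(); im,p=cloud('wrist'); t=tool(p,s); print(s['tool_pos'],s['tool_rot'],s['force'],s['grip_width'])
r=np.hypot(p[...,0]-.534,p[...,1]-.142)
m=(r<.03)&(abs(p[...,2]-.065)<.003); q=p[m]; print('ring',len(q),np.median(q[:,2]),cv2.minEnclosingCircle(q[:,:2].astype(np.float32)),'std',q[:,2].std())
m=(r<.0035)&(p[...,2]>.07)&(p[...,2]<.09); print('tip',np.median(p[m][:,2]))
c=rel((.534,.142)); print('cone rel',c)
m=(p[...,2]>.049)&(p[...,2]<.055)&(abs(t[...,0]-c[0]-.062)<.02)&(abs(t[...,1]-c[1])<.06); q=t[m]; print('tab',len(q),cv2.minAreaRect(q[:,:2].astype(np.float32)))
save('w5',im)
E
```

```text
[0.53804431 0.1437275  0.12376169] [179.72398426   0.54461018 161.3568078 ] [ 1.99533059 -0.05162328  0.26680736] 0.06763605848134195
ring 2654 0.06511376264950688 ((0.5342064499855042, 0.14183218777179718), 0.026000650599598885) std 0.0008021555620983176
tip 0.0832698806090657
cone rel [ 0.00222573 -0.0016515 ]
tab 259 ((0.06596884876489639, -0.040101561695337296), (0.013999688439071178, 0.010214927606284618), 0.07608260959386826)
```

View pics/w5.png

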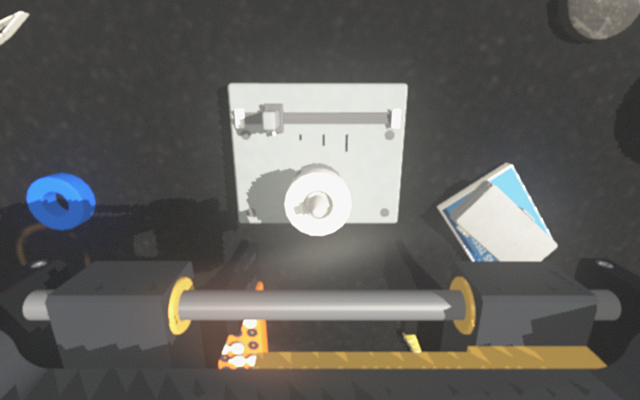

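The ring sits flat on step 2, with its top at 65 mm and centred at px (318,202). The cone has risen back to 83 mm. Next is the cursor tab at (270,118).

Emit:
jog_arm --motion '[[[0.3, -0.18, 0, 0, 0, 0, 0.5], [0.62, -0.37, 0, 0, 0, 0, 0.7], [0.62, -0.37, 0, 0, 0, 0, 0.7], [0.62, -0.37, 0, 0, 0, 0, 0.7], [0.62, -0.37, 0, 0, 0, 0, 0.7]]]'

```text
time_s: 13.65
tool_pos: [0.4644, 0.1267, 0.1174]
tool_rot: [180.0, 0.0, 161.3]
force: [0.5, 0.7, -0.4]
grip_width: 0.0359
grasp_force: 0.0
```

Emit:
jog_arm --motion '[[[0, 0, 0, 0, 0, 0, 0.7], [0, 0, 0, 0, 0, 0, 0.7], [0, 0, 0, 0, 0, 0, 0.7]]]'

```text
time_s: 13.95
tool_pos: [0.4637, 0.127, 0.117]
tool_rot: [180.0, -0.0, 161.4]
force: [-0.2, -0.1, -0.5]
grip_width: 0.0264
grasp_force: 0.0
```

```bash
cat > tab.py <<'E'
from cone import *
def go():
    s=env.get_obs(); im,p=cloud('wrist'); t=tool(p,s); print(s['tool_pos'],s['tool_rot'],s['force'],s['grip_width'])
    c=rel((.534,.142)); print('cone rel',c)
    m=(p[...,2]>.049)&(p[...,2]<.055)&(abs(t[...,0]-c[0]-.062)<.012)&(abs(t[...,1]-c[1])<.06); q=t[m]; print('tab',len(q),cv2.minAreaRect(q[:,:2].astype(np.float32)))
    m=(p[...,2]>.021)&(p[...,2]<.048)&(abs(t[...,0]-c[0]-.062)<.012)&(abs(t[...,1]-c[1])<.075)
    h=np.histogram2d(t[...,1][m]-c[1],p[...,2][m],[np.arange(-.075,.08,.006),[.021,.026,.032,.04,.048]])[0]
    for k,r in zip(np.arange(-.075,.08,.006),h):
        if r.sum()>3: print(round(k,3),r)
    return im,p,t,s
if __name__=='__main__': go()
E
python3 tab.py
```

```text
[0.46374382 0.12703003 0.1169692 ] [ 1.79964996e+02 -4.68284824e-02  1.61353660e+02] [-0.24601051 -0.07975251 -0.52139586] 0.026433655333722227
cone rel [-0.06183144  0.03673597]
tab 219 ((0.00026434799656271935, -0.0003127818927168846), (0.00962683092802763, 0.014333099126815796), 89.8704833984375)
-0.069 [124.   0.   0.   0.]
-0.063 [18.  0.  0.  0.]
-0.045 [98.  7.  7. 11.]
-0.039 [47. 12. 16. 21.]
-0.033 [92.  4.  5.  5.]
0.057 [36.  0.  0.  0.]
0.063 [112.   0.   0.   0.]
```

Emit:
jog_arm --motion '[[[0, 0, 0.2, 0, 0, 0, 0.7], [0, 0, 0.5, 0, 0, 0, 0.7], [0, 0, 0.65, 0, 0, 0, 0.7], [0, 0, 0.65, 0, 0, 0, 0.7]]]' --grip_force 10

```text
time_s: 14.4
tool_pos: [0.4615, 0.1264, 0.0501]
tool_rot: [-179.9, -0.3, 161.4]
force: [0.3, -0.0, 0.5]
grip_width: 0.026
grasp_force: 0.0
```

Emit:
jog_arm --motion '[[[0, 0, 0.15, 0, 0, 0, 0.7], [0, 0, 0.3, 0, 0, 0, 0.7], [0, 0, 0.42, 0, 0, 0, 0.7], [0, 0, 0.42, 0, 0, 0, 0.7]]]'

```text
time_s: 14.8
tool_pos: [0.4619, 0.1264, 0.0083]
tool_rot: [-179.9, -0.2, 161.3]
force: [-0.6, 0.6, 0.3]
grip_width: 0.0262
grasp_force: 0.0
```

Emit:
jog_arm --motion '[[[0, 0, 0, 0, 0, 0, 0.8], [0, 0, 0, 0, 0, 0, 0.86], [0, 0, 0, 0, 0, 0, 0.9], [0, 0, 0, 0, 0, 0, 0.95], [0, 0, 0, 0, 0, 0, 0.95]]]'

```text
time_s: 15.3
tool_pos: [0.464, 0.1267, 0.0106]
tool_rot: [180.0, 0.1, 161.3]
force: [-0.3, 0.2, 3.2]
grip_width: 0.0103
grasp_force: 10.0
```

Emit:
jog_arm --motion '[[[0, 0.1, 0, 0, 0, 0, 0.95], [0, 0.2, 0, 0, 0, 0, 0.95], [0, 0.3, 0, 0, 0, 0, 0.95], [0, 0.4, 0, 0, 0, 0, 0.95], [0, 0.418, 0, 0, 0, 0, 0.95]]]'

```text
time_s: 15.8
tool_pos: [0.478, 0.1679, 0.0106]
tool_rot: [179.9, 0.1, 161.4]
force: [0.6, -1.0, 5.7]
grip_width: 0.0097
grasp_force: 10.0
```

Emit:
jog_arm --motion '[[[0, 0, 0, 0, 0, 0, 0.95], [0, 0, 0, 0, 0, 0, 0.95], [0, 0, 0, 0, 0, 0, 0.95], [0, 0, 0, 0, 0, 0, 0.95]]]'

```text
time_s: 16.2
tool_pos: [0.4775, 0.1666, 0.0106]
tool_rot: [179.9, 0.1, 161.3]
force: [1.5, 2.5, 5.8]
grip_width: 0.0099
grasp_force: 10.0
```

```bash
cat > ln.py <<'E'
from tab import *
im,p,t,s=go()
g=im.mean(-1); c=rel((.534,.142)); T=t-np.array([c[0],c[1],0])
m=(g<175)&(p[...,2]>.015)&(p[...,2]<.021)&(T[...,0]>.036)&(T[...,0]<.047)&(abs(T[...,1])<.045)
cc=cv2.connectedComponentsWithStats(m.astype(np.uint8))
for i in range(1,cc[0]):
    if cc[2][i,4]>3: print('line',cc[3][i].round(1),cc[2][i,2:5],'rel tool',np.median(t[cc[1]==i],0).round(4))
E
python3 ln.py
```

```text
[0.47753478 0.16660209 0.01058341] [1.79937618e+02 6.59172389e-02 1.61321944e+02] [1.54364965 2.47775975 5.75884297] 0.009866526506222464
cone rel [-0.06140298 -0.00518275]
tab 757 ((0.0025011193938553333, 0.00011068303138017654), (0.01803286373615265, 0.027586592361330986), 0.11995195597410202)
-0.069 [253.   0.   0.   0.]
-0.063 [85.  0.  0.  0.]
-0.009 [ 0.  0. 61. 84.]
-0.003 [124.  24.  74.  91.]
0.003 [125.  47.  69.  80.]
0.009 [90.  9. 77. 81.]
0.015 [ 0.  0. 48. 60.]
0.057 [81.  0.  0.  0.]
0.063 [255.   0.   0.   0.]
```

Emit:
jog_arm --motion '[[[0, 0, 0, 0, 0, 0, 0.86], [0, 0, 0, 0, 0, 0, 0.75], [0, 0, 0, 0, 0, 0, 0.7], [0, 0, 0, 0, 0, 0, 0.7]]]'

```text
time_s: 16.65
tool_pos: [0.4761, 0.1657, 0.0096]
tool_rot: [-179.9, -0.1, 161.3]
force: [-0.1, 0.5, 0.1]
grip_width: 0.0245
grasp_force: 0.0
```

Emit:
jog_arm --motion '[[[0, 0, -0.1, 0, 0, 0, 0.7], [0, 0, -0.4, 0, 0, 0, 0.7], [0, 0, -0.8, 0, 0, 0, 0.7], [0, 0, -1.0, 0, 0, 0, 0.7], [0, 0, -1.0, 0, 0, 0, 0.7]]]'

```text
time_s: 17.15
tool_pos: [0.4793, 0.1672, 0.1138]
tool_rot: [179.9, 0.3, 161.3]
force: [-0.5, 0.2, -1.2]
grip_width: 0.0259
grasp_force: 0.0
```

Emit:
jog_arm --motion '[[[0, 0, 0, 0, 0, 0, 0.7], [-0.5, 0, -0.3, 0, 0, 0, 0.7], [-0.8, 0, -0.3, 0, 0, 0, 0.7], [-0.8, 0, -0.3, 0, 0, 0, 0.7], [-0.8, 0, -0.3, 0, 0, 0, 0.7]]]'

```text
time_s: 17.65
tool_pos: [0.5517, 0.1403, 0.1382]
tool_rot: [-180.0, -0.2, 161.3]
force: [0.4, 0.0, 0.7]
grip_width: 0.0261
grasp_force: 0.0
```

Emit:
jog_arm --motion '[[[0, 0, 0, 0, 0, 0, 0.7], [0, 0, 0, 0, 0, 0, 0.7], [0, 0, 0, 0, 0, 0, 0.7]]]'

```text
time_s: 17.95
tool_pos: [0.5518, 0.1411, 0.1399]
tool_rot: [-180.0, -0.0, 161.4]
force: [0.2, 0.2, 0.8]
grip_width: 0.0259
grasp_force: 0.0
```

```bash
cat >> ln.py <<'E'
save('w6',im)
r=np.hypot(p[...,0]-.534,p[...,1]-.142)
m=(r<.03)&(abs(p[...,2]-.065)<.003); q=p[m]; print('ring',len(q),np.median(q[:,2]),cv2.minEnclosingCircle(q[:,:2].astype(np.float32)))
E
python3 ln.py
```

```text
[0.55179042 0.14111005 0.13993865] [-1.79955717e+02 -7.85319096e-03  1.61409469e+02] [0.18539896 0.16939833 0.81570915] 0.025859306316921803
cone rel [ 0.01741989 -0.0048308 ]
tab 232 ((0.07909821718931198, 0.0004898142069578171), (0.013675658032298088, 0.009555616416037083), 0.05560727044939995)
-0.069 [125.   0.   0.   0.]
-0.063 [31.  0.  0.  0.]
-0.003 [122.   3.   0.   0.]
0.003 [59.  3.  0.  0.]
0.009 [104.   3.   0.   0.]
0.057 [28.  0.  0.  0.]
0.063 [128.   0.   0.   0.]
line [299.5 120.5] [2 4 8] rel tool [ 0.0627 -0.0197  0.1214]
line [321.5 123.7] [ 2 10 19] rel tool [ 0.0597 -0.0004  0.121 ]
line [343.7 124. ] [ 3 12 27] rel tool [0.0597 0.0203 0.1212]
ring 2476 0.06513902181852348 ((0.5343001484870911, 0.14212915301322937), 0.02599954418838024)
```

View pics/w6.png

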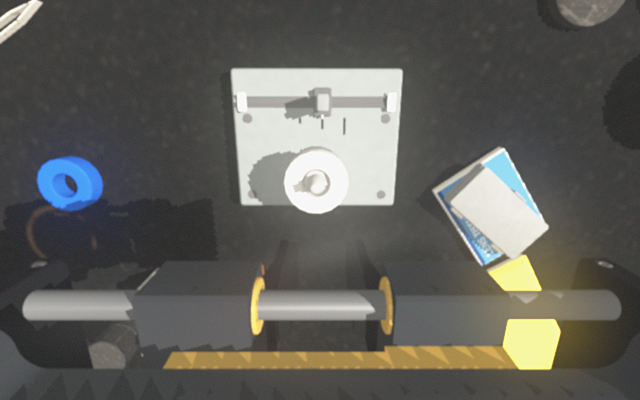

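The cursor tab at (322,102) stands on the middle line at (321,124), within about 0.5 mm. The ring sits flat on step 2 and the gripper is clear of everything.

```bash
python3 -c "
from cell import env
print(env.sign_off())"
```

```text
the job is handed in; nothing more can be done
None
```

The lone ring has the 24 mm bore: it sits on the middle step, pressed home with about 9 N, and the cursor stands on the middle line to within about 0.5 mm. The job is handed in at about 18 s of the 53 s, with the gripper clear. One fault to note: the real fingertips sit about 36 mm further back than the interface states, so the first grasp closed above the ring without touching it.

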